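One turn of the Petri dish dispenser

ROBOT

A 6-joint arm with a two-finger parallel gripper is mounted at the origin on the work surface; the furniture and walls round the work are solid. World frame = base frame: x ahead of the robot, y to its left, z up, the work surface at z = 0. Lengths are in m, angles in degrees, forces in N, time in s.
With the tool pointing down it reaches from about 0.35 to 0.875 m from the base axis. Payload 4.2 kg.
Tool frame: the origin (TCP) lies midway between the tips of the shut fingers; the grasp point (between the pads) lies 19 mm behind it (r.pinch_z is the distance from the TCP to the grasp point, in m); z points along the fingers, y is the line along which they close (so a half turn about z gives the same grasp; the last joint's range is limited). The gripper opens to 87 mm and grips with 3 to 60 N. Pads are 19 mm wide; open, the fingers measure 117 mm over their backs; the gripper's body (75 mm by 190 mm) begins 51 mm behind the grasp point.
Start: joints at [-52.907, 22.042, 0.453, 0, -68.411, -14.817], TCP at [0.237, -0.578, 0.223] pointing down, gripper open.
Joint ranges: [-179.83, 179.83], [-69.29, 118.12], [-61.27, 80.66], [-181.25, 117.63], [-171.15, -9.14], [-177.46, 177.46]. Speed limits (degrees/s): [159.86, 159.86, 180, 180, 180, 180].

INTERFACE

Orientations are given as a 3x3 rotation matrix whose columns are the frame's x, y, z axes.
In Python, from station import r, imaging, models gives the robot as it stands. The module is installed in compiled form; this text tells all that it offers.
- The arm moves only by the tool apply_moves, never from a script. Its argument "moves" is a list of rows, each a list of 2 entries, a list of its own where there are three numbers: the shift along the tool's x, y, z in m, then the turn about the tool's z in degrees. A call has 1 to 5 rows; each row shifts and turns the commanded pose from where the row before left it, along the tool's axes as they then stand; what a row does not reach is not made up. A row lasts 1/12 s, in which the tool goes at most 41.7 mm and 7.16 degrees, less where a joint would pass 70% of its speed; a pose out of reach is approached as far as the arm can. A call is refused whole if a number of a shift passes 0.0417 or a number of a turn 7.16, either way. A call with a gripper value outside its range is refused whole. "hand" is the finger opening in m, from 0 to 0.087, set as the call begins (left out, the last holds). The fingers move at their own pace and stop on an object; the grip force is fixed at half the most. Time passes only in rows, so rows that do not move let the fingers close. It gives the time, the measured TCP pose, the force, the opening and the grip force at its end, in the units of the state.
- r.sense(): the state, without advancing time (a new reading comes with each control period).
- imaging.capture(name): name is "scene" or "side" or "wrist"; returns a dict with "frame" (480x640x3 uint8, blue, green, red), "intrinsics" (3x3 intrinsics, pixels), "eye" and "orientation" of the camera in the world. Camera axes: x right, y down, z forward; pixel columns grow to the right and rows downward; lengths in m; the calibration is good to about 2 mm. The wrist camera is an equidistant fisheye: a pixel r from the principal point sees the ray r / f radians off the axis. A picture is of the moment at which its call begins. There is no depth.
- r.finish_job(): hands the job in; it is judged then, once.
Trained networks look in a picture, given as the dict that the camera call returned (one of the last four; its "shot" number tells which), for a name from the list of things; names that differ only in an ending like _2 or _b are one class to them, and where a whole thing is asked for, a point or a joint stands for the part that bears it (a point fixed in the world has none). Each returns a list of dicts, best first, with "confidence" (0 to 1); they miss things now and then, are a little off and sometimes report something else, mostly with a low value. They report only what shows in the picture. A call takes as long as a camera call. They do not tell look-alikes from the thing itself.
- models.cut_out(picture, target): "region" (480x640 bool, what is visible of it) and "extent" ([left, top, width, height] as shares, 0 to 1, of the picture: columns of its width, rows of its height, round what is visible of it).
- models.place_of(picture, target): "at" ([column, row] as shares, 0 to 1, of the picture: columns of its width, rows of its height: a listed point, or the origin of a listed thing).
The state is a dict: "time_s": time; "joints": joint angles; "joint_velocities": joint speeds; "effort": joint torques, N m; "tcp_pos": TCP position; "ee_rot": TCP orientation; "wrist_force": force on the tool from outside, world axes, zero at the start; "moment": the same for the moment, N m; "gripper_width": opening from 0.0 (shut) to 1.0 (fully open); "gripper_force": force on a finger pad.
Only numpy, scipy, OpenCV 4.12 (cv2) and the standard library are available. Lean on these libraries where they do the work, as an engineer would, in place of code of your own. Each camera call takes 0.05 s, during which the arm holds its last target. There are 200 camera calls.

TASK

Feed one Petri dish out of the hand-cranked dispenser: take the handle on its wheel and turn the wheel clockwise, as seen facing the handle, through exactly one full revolution, so that the lowest dish of the stack is pushed out onto the lane and the next one drops into its place. Stop with the handle back at the top, under the pointer on the guard, without running on into a second stroke, and let go.

Things in the scene. Friction and masses are not known exactly. Their poses are not given: they have to be found in the camera images.
- dispenser: White bench Petri dish dispenser, fixed to the worktop: housing 86 (x) by 352 (y), deck 80 mm high. Origin on the worktop under its wheel's axis; x points from the wheel side, which faces the robot and somewhat to its right, into the machine; y along the deck to the dishes (robot's left); housing from y = -60 to 290 mm. On the deck: clear magazine (top 158 mm up), then the lane.
- guard_front (a point): Middle of the guard's front edge, at the dark pointer (dispenser frame: x -85, y 0, z 197 mm). The guard, a 3 mm strip 73 mm from the wheel axis, covers the wheel 50 degrees either side of the top and stands 10 mm out from its front: a gripper pointing straight down cannot follow the short handle round. Lean it about 35 degrees, fingertips to the wheel, wrist out from it.
- wheel_center (a point): Centre of the wheel's front plane (dispenser frame: x -75, y 0, z 125 mm), axes as the dispenser's. The wheel has a steel rim 124 mm in diameter and a grey web; its axis is level, along x. A crank and rod behind it drive the pusher: furthest out near half a turn, fully back at each whole turn.
- wheel (a joint): Wheel angle, rad. 0 = home: handle straight up under the pointer. Grows clockwise as seen facing the handle (handle goes from the top to the right, down, left and up); one revolution = 6.283. Starts within 0.15 of 0, has no stop at one turn, turns against about 0.22 N m of friction (5 N at the handle) and stays where it is left.
- handle_grip (a point): Point to grip, on the axis of the black round handle (20 mm diameter, 36 mm long, level, square to the wheel, 46 mm from its axis). It spins on its pin, so the gripper need not turn; only the position matters. It is 24 mm in front of the wheel's front, 14 mm from the free end; in the dispenser's frame x = -99, y = -46 sin q, z = 125 + 46 cos q mm at wheel angle q.
- pusher (a joint): Travel of the flat steel pusher under the magazine (m): 0 = fully back, about 0.078 = fully out toward the lane. Driven by the wheel.
- magazine_floor (a point): Centre of the magazine on the deck, 80 mm above the worktop, 174 mm along the dispenser's y from the wheel axis; axes as the dispenser's. The lane, with 10 mm rails, runs on from here in +y, level with the deck, to a stop at +111 mm; a dish that was pushed out lies about 71 mm from this point.
- dish_1: The lowest Petri dish of the stack: clear plastic dish with its lid on, 60 mm in diameter and 15 mm high; origin at the centre of its underside.
- dish_2: The second dish, same shape, resting on dish_1.
- dish_3: The third dish, same shape.
- dish_4: The top dish, same shape.
Things that resemble listed ones, but are neither listed nor needed, are in the scene too. Leave any brown or green look-alike of the dish_4 alone.

How it is judged:
By the outcome, as a careful person would: the job done as asked, in the order asked, and still so for the second after the job is handed in, with the robot touching nothing.
It also fails if it takes over 48 s, if anything falls off the work surface, if the arm or the gripper's body presses on something with over 40 N, if the wrist force passes 120 N, or if a joint passes its speed limit or range.

## Working session

There is one attempt and no reset: what is moved stays moved. The work goes in short steps, Python scripts to look and compute and a tool call to move; the robot and the scene stay as the last step left them, time stands still between calls to the robot, and variables do not carry over. Pictures are saved under pics/ and viewed, at most 10 in all, crops included, and the job is handed in when it is done.

Besides the shell and the picture viewer there is one more tool, called after "Call:" in YAML: its name, and indented under it one key for each argument. apply_moves: Moves the arm, as the interface text tells. Its arguments: {"type":"object","properties":{"moves":{"type":"array"},"hand":{"type":"number"}},"required":["moves"]}

```bash
mkdir -p pics; cat > h.py <<'E'
import numpy as np, cv2
from station import r, imaging, models
def ray(p,at):
    K=np.array(p["intrinsics"]);u=at[0]*640;v=at[1]*480
    d=np.array([(u-K[0,2])/K[0,0],(v-K[1,2])/K[1,1],1.])
    if p.get("fish"):
        t=np.hypot(d[0],d[1]); d=np.array([d[0]/t*np.sin(t),d[1]/t*np.sin(t),np.cos(t)])
    d=np.array(p["orientation"])@d
    return np.array(p["eye"]),d/np.linalg.norm(d)
def tri(rs):
    A=0;b=0
    for e,d in rs:
        P=np.eye(3)-np.outer(d,d);A=A+P;b=b+P@e
    x=np.linalg.solve(A,b)
    return x,[np.linalg.norm((np.eye(3)-np.outer(d,d))@(x-e)) for e,d in rs]
def cap(n):
    p=imaging.capture(n); p["fish"]=(n=="wrist"); return p
E
python3 - <<'E'
from h import *
P={n:cap(n) for n in("scene","side","wrist")}
for t in["guard_front","wheel_center","handle_grip","magazine_floor","dispenser","dish_1"]:
    rs=[]
    for n in P:
        L=models.place_of(P[n],t)
        print(t,n,[(np.round(np.array(l["at"])*[640,480],1).tolist(),round(l["confidence"],2)) for l in L[:5]])
        if L and n!="wrist" : rs.append(ray(P[n],L[0]["at"]))
    if len(rs)>1: print(tri(rs))
for n in P: cv2.imwrite(f"pics/{n}0.png",P[n]["frame"]); print(n,P[n]["eye"])
s=r.sense();print(s["tcp_pos"],s["ee_rot"],s["time_s"],r.pinch_z)
cv2.imwrite("pics/both.png",cv2.resize(np.hstack([P["scene"]["frame"],P["side"]["frame"]]),(800,300)))
E
```

```text
guard_front scene [([380.5, 237.5], 0.96)]
guard_front side [([354.6, 152.6], 0.86)]
guard_front wrist []
(array([ 0.58076958, -0.16168036,  0.19866849]), [np.float64(0.0017565700988766086), np.float64(0.0017565700988766086)])
wheel_center scene [([375.3, 274.9], 0.79), ([270.2, 281.9], 0.21)]
wheel_center side [([347.7, 183.1], 0.97)]
wheel_center wrist []
(array([ 0.58707752, -0.15275155,  0.12041317]), [np.float64(0.0013860398667049684), np.float64(0.0013860398667050724)])
handle_grip scene [([379.6, 259.3], 0.46)]
handle_grip side [([358.1, 163.7], 0.44)]
handle_grip wrist []
(array([ 0.57326289, -0.16883514,  0.16361629]), [np.float64(0.0005097113114880373), np.float64(0.0005097113114878914)])
magazine_floor scene [([265.2, 286.3], 0.97), ([354.6, 311.5], 0.62)]
magazine_floor side [([352.0, 183.5], 0.75)]
magazine_floor wrist []
(array([ 0.49784864, -0.0601069 ,  0.15724831]), [np.float64(0.078357583530608), np.float64(0.07835758353060808)])
dispenser scene [([358.5, 314.0], 0.69)]
dispenser side [([317.4, 236.8], 0.97)]
dispenser wrist []
(array([ 0.62867832, -0.09440884, -0.00877522]), [np.float64(0.00012959538803072082), np.float64(0.00012959538803065514)])
dish_1 scene [([269.4, 281.5], 0.55), ([269.3, 276.8], 0.52), ([267.7, 266.6], 0.52), ([269.1, 284.9], 0.47), ([250.0, 265.6], 0.43)]
dish_1 side [([376.5, 262.3], 0.76), ([263.2, 360.5], 0.66), ([377.2, 268.0], 0.48), ([372.2, 274.2], 0.42), ([375.0, 266.2], 0.38)]
dish_1 wrist []
(array([ 0.47796938, -0.00337085,  0.09948563]), [np.float64(0.003227982418946479), np.float64(0.0032279824189466585)])
scene [-0.10327933 -0.59848465  0.59256311]
side [0.41020313 0.48707136 0.85110121]
wrist [ 0.16024202 -0.60912327  0.383754  ]
[ 0.23693973 -0.57830587  0.22254574] [[-9.25366853e-01 -3.79072797e-01 -3.96558303e-05]
 [-3.79072799e-01  9.25366852e-01  5.21750373e-05]
 [ 1.69180535e-05  6.33134967e-05 -9.99999998e-01]] 1.05 0.0187
```

View pics/scene0.png

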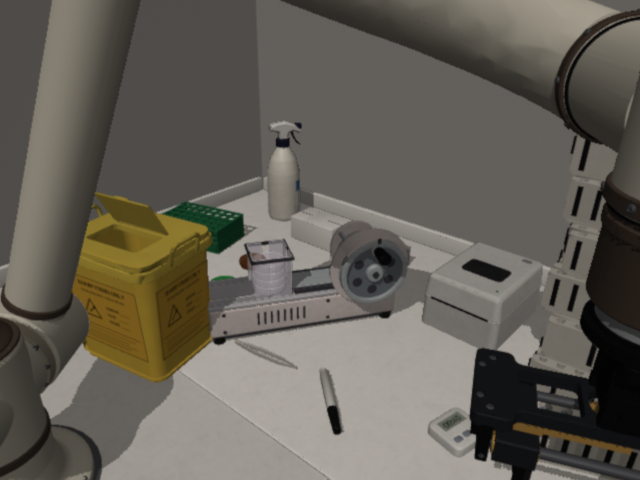

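View pics/side0.png

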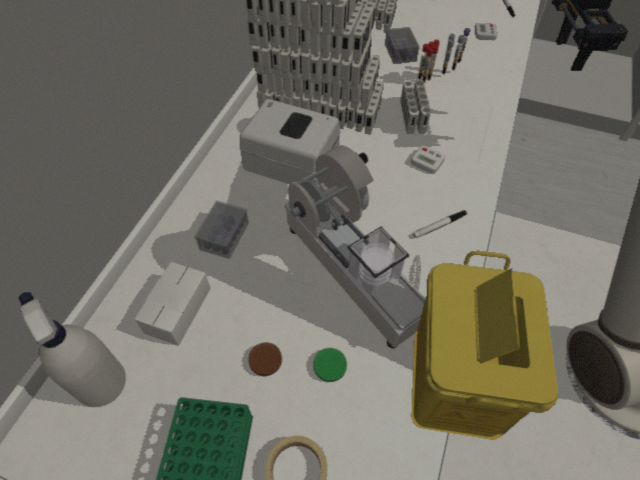

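The scene shows a single dispenser: wheel at about (372,268) and handle at about (384,258) in scene, (358,163) in side. The brown and green discs at side (265,360) and (330,365) are look-alikes to leave alone. Next I fit the dispenser pose and look through the wrist camera.

```bash
cat > fit.py <<'E'
from h import *
from scipy.optimize import least_squares
L={"guard_front":(-.085,0,.197),"wheel_center":(-.075,0,.125),"magazine_floor":(0,.174,.08),"dispenser":(0,0,0)}
def fit():
    obs=[]
    for n in("scene","side"):
        p=cap(n)
        for t in list(L)+["handle_grip"]:
            for l in models.place_of(p,t)[:1]:
                if t=="magazine_floor" and n=="side": continue
                obs.append((n,t,ray(p,l["at"])))
    def f(v):
        c,s=np.cos(v[2]),np.sin(v[2]);R=np.array([[c,-s,0],[s,c,0],[0,0,1]]);o=[]
        for n,t,(e,d) in obs:
            q=L.get(t,(-.099,-.046*np.sin(v[4]),.125+.046*np.cos(v[4])))
            w=R@q+[v[0],v[1],v[3]]-e
            o+=list((w-d*(w@d))*1000)
        return np.array(o)
    s=least_squares(f,[.63,-.09,.95,0,0],loss="soft_l1",f_scale=2)
    for (n,t,_),e in zip(obs,np.linalg.norm(f(s.x).reshape(-1,3),axis=1)): print(n,t,round(e,1))
    return s.x
E
python3 - <<'E'
from fit import *
v=fit();print(np.round(v,4),np.degrees(v[2]))
p=cap("wrist");a=cap("side")
cv2.imwrite("pics/w.png",np.hstack([cv2.resize(p["frame"],(440,330)),cv2.resize(a["frame"][0:250,440:640],(264,330))]))
p=cap("scene");a=cap("side")
g=lambda p,u,w:(lambda e,d:np.round(e-d*e[2]/d[2],2))(*ray(p,(u/640,w/480)))
print("scene corner",g(p,265,190),"leftwall",g(p,5,268),"right",g(p,440,240),"bin",g(p,155,378),g(p,208,345))
print("side box",g(a,525,45),g(a,515,115),g(a,632,132),"table edge",g(a,497,212),"wall",g(a,255,80),g(a,5,435),"bottle",g(a,95,400))
E
```

```text
scene guard_front 0.9
scene wheel_center 4.6
scene magazine_floor 5.3
scene dispenser 3.3
scene handle_grip 20.1
side guard_front 4.2
side wheel_center 3.5
side dispenser 2.8
side handle_grip 201.3
[ 0.626  -0.0883  0.9826 -0.0025 -0.4163] 56.29797122039633
scene corner [0.97 0.51 0.  ] leftwall [0.24 0.6  0.  ] right [ 1.02 -0.06  0.  ] bin [0.25 0.04 0.  ] [0.36 0.04 0.  ]
side box [ 0.3  -0.96  0.  ] [ 0.28 -0.63  0.  ] [-0.   -0.67  0.  ] table edge [ 0.28 -0.29  0.  ] wall [ 0.98 -0.53  0.  ] [0.97 0.47 0.  ] bottle [0.86 0.37 0.  ]
```

View pics/w.png

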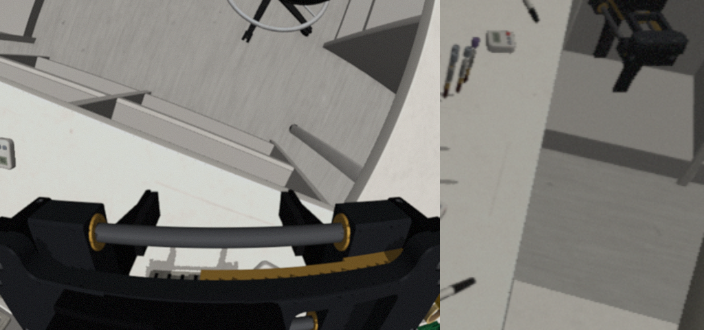

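The fit puts the dispenser at about (0.626,-0.088) with yaw about 55°. Moves only allow a turn about the tool's z, so any lean has to come from the edge of the arm's reach. The wrist picture shows free space (open floor) behind and to the right of the robot, so I'll test it there. At azimuth -126°, inward tilt points the fingers along the dispenser's +x.

Call:
apply_moves:
  moves:
    - [[0.025,0.0315,-0.006],0]
    - [[0.025,0.0315,-0.006],0]
    - [[0.025,0.0315,-0.006],0]
    - [[0.025,0.0315,-0.006],0]
    - [[0.025,0.0315,-0.006],0]

```text
time_s: 2.27
tcp_pos: [0.0601, -0.4787, 0.2528]
ee_rot: [[-0.925, -0.38, -0.0], [-0.38, 0.925, -0.0], [0.0, -0.0, -1.0]]
wrist_force: [0.3, 0.1, -0.4]
gripper_width: 1.003
gripper_force: 0.0
```

Call:
apply_moves:
  moves:
    - [[0.025,0.0315,-0.006],0]
    - [[0.025,0.0315,-0.006],0]
    - [[0.025,0.0315,-0.006],0]
    - [[0.025,0.0315,-0.006],0]
    - [[0.025,0.0315,-0.006],0]

```text
time_s: 2.68
tcp_pos: [-0.1151, -0.3802, 0.2833]
ee_rot: [[-0.925, -0.38, 0.0], [-0.38, 0.925, -0.001], [0.0, -0.001, -1.0]]
wrist_force: [-0.2, -1.3, -0.1]
gripper_width: 0.999
gripper_force: 0.0
```

Call:
apply_moves:
  moves:
    - [[0.025,0.0315,-0.006],0]
    - [[0.025,0.0315,-0.006],0]
    - [[0.025,0.0315,-0.006],0]
    - [[0,0,0],0]

```text
time_s: 3.02
tcp_pos: [-0.2234, -0.3196, 0.3022]
ee_rot: [[-0.929, -0.371, -0.002], [-0.371, 0.929, -0.002], [0.003, -0.001, -1.0]]
wrist_force: [1.2, -1.2, 0.1]
gripper_width: 0.999
gripper_force: 0.0
```

```bash
cat > st.py <<'E'
from h import *
s=r.sense()
for k in["time_s","joints","tcp_pos","ee_rot","wrist_force","gripper_width","gripper_force"]: print(k,np.round(s[k],4).tolist())
E
python3 st.py
```

```text
time_s 3.0167
joints [-100.6879, -5.1913, -20.9872, 0.0945, -74.0742, 32.4476]
tcp_pos [-0.2234, -0.3196, 0.3022]
ee_rot [[-0.9286, -0.3711, -0.002], [-0.3711, 0.9286, -0.0019], [0.0026, -0.0011, -1.0]]
wrist_force [1.217, -1.2235, 0.0681]
gripper_width 0.9992
gripper_force 0.0
```

Call:
apply_moves:
  moves:
    - [[0.015,0.0365,0],0]
    - [[0.015,0.0365,0],0]
    - [[0.015,0.0365,0],0]
    - [[0.015,0.0365,0],0]

```text
time_s: 3.35
tcp_pos: [-0.3306, -0.2089, 0.301]
ee_rot: [[-0.925, -0.38, -0.001], [-0.38, 0.925, -0.001], [0.001, -0.001, -1.0]]
wrist_force: [-0.8, -0.7, 0.5]
gripper_width: 0.994
gripper_force: 0.0
```

Call:
apply_moves:
  moves:
    - [[-0.017,0.0115,0],0]
    - [[-0.017,0.0115,0],0]
    - [[-0.017,0.0115,0],0]
    - [[-0.017,0.0115,0],0]
    - [[0,0,0],0]

```text
time_s: 3.77
tcp_pos: [-0.2828, -0.1395, 0.3007]
ee_rot: [[-0.926, -0.378, -0.0], [-0.378, 0.926, -0.001], [0.001, -0.001, -1.0]]
wrist_force: [0.2, -1.1, 0.6]
gripper_width: 0.999
gripper_force: 0.0
```

```bash
python3 st.py
```

```text
time_s 3.7667
joints [-123.3315, -14.1251, -27.9991, -0.034, -76.0661, 55.5646]
tcp_pos [-0.2828, -0.1395, 0.3007]
ee_rot [[-0.9257, -0.3782, -0.0001], [-0.3782, 0.9257, -0.0012], [0.0005, -0.0011, -1.0]]
wrist_force [0.1528, -1.0882, 0.5989]
gripper_width 0.9988
gripper_force 0.0
```

Call:
apply_moves:
  moves:
    - [[0,-0.0323,-0.0214],0]
    - [[0,-0.0323,-0.0214],0]
    - [[0,-0.0323,-0.0214],0]
    - [[0,-0.0323,-0.0214],0]

```text
time_s: 4.1
tcp_pos: [-0.2346, -0.2627, 0.3876]
ee_rot: [[-0.925, -0.379, -0.001], [-0.379, 0.925, -0.002], [0.001, -0.001, -1.0]]
wrist_force: [-1.5, -1.0, 1.1]
gripper_width: 0.999
gripper_force: 0.0
```

Call:
apply_moves:
  moves:
    - [[0,-0.0323,-0.0214],0]
    - [[0,-0.0323,-0.0214],0]
    - [[0,-0.0323,-0.0214],0]

```text
time_s: 4.35
tcp_pos: [-0.1975, -0.3528, 0.4517]
ee_rot: [[-0.925, -0.38, -0.0], [-0.38, 0.925, -0.001], [0.001, -0.001, -1.0]]
wrist_force: [-0.7, -0.6, -0.7]
gripper_width: 0.998
gripper_force: 0.0
```

Call:
apply_moves:
  moves:
    - [[-0.03,-0.02,-0.01],0]
    - [[-0.03,-0.02,-0.01],0]
    - [[-0.03,-0.02,-0.01],0]
    - [[-0.03,-0.02,-0.01],0]
    - [[-0.03,-0.02,-0.01],0]

```text
time_s: 4.77
tcp_pos: [-0.0199, -0.387, 0.5011]
ee_rot: [[-0.925, -0.38, 0.0], [-0.38, 0.925, -0.001], [0.0, -0.001, -1.0]]
wrist_force: [-0.2, -1.0, -0.7]
gripper_width: 1.001
gripper_force: 0.0
```

Call:
apply_moves:
  moves:
    - [[-0.03,-0.02,-0.01],0]
    - [[-0.03,-0.02,-0.01],0]
    - [[-0.03,-0.02,-0.01],0]
    - [[-0.03,-0.02,-0.01],0]
    - [[-0.03,-0.02,-0.01],0]

```text
time_s: 5.18
tcp_pos: [0.1571, -0.4224, 0.5511]
ee_rot: [[-0.925, -0.38, 0.001], [-0.38, 0.925, -0.001], [-0.0, -0.001, -1.0]]
wrist_force: [-0.5, -0.7, 1.0]
gripper_width: 0.998
gripper_force: 0.0
```

Call:
apply_moves:
  moves:
    - [[-0.034,0.0175,-0.005],-3]
    - [[-0.034,0.0175,-0.005],-3]
    - [[-0.034,0.0175,-0.005],-3]
    - [[-0.034,0.0175,-0.005],3]
    - [[-0.034,0.0175,-0.005],3]

```text
time_s: 5.6
tcp_pos: [0.2671, -0.2658, 0.5758]
ee_rot: [[-0.905, -0.425, 0.001], [-0.425, 0.905, -0.0], [-0.001, -0.001, -1.0]]
wrist_force: [1.2, -0.9, 0.5]
gripper_width: 0.998
gripper_force: 0.0
```

```bash
python3 st.py
```

```text
time_s 5.6
joints [-19.7583, -5.055, 17.0832, 0.0108, -112.0861, -45.1012]
tcp_pos [0.2671, -0.2658, 0.5758]
ee_rot [[-0.9053, -0.4248, 0.0008], [-0.4248, 0.9053, -0.0005], [-0.0005, -0.0008, -1.0]]
wrist_force [1.2365, -0.926, 0.5111]
gripper_width 0.9984
gripper_force 0.0
```

Call:
apply_moves:
  moves:
    - [[-0.0325,0.014,-0.0063],0]
    - [[-0.0325,0.014,-0.0063],0]
    - [[-0.0325,0.014,-0.0063],0]
    - [[-0.0325,0.014,-0.0063],0]

```text
time_s: 5.93
tcp_pos: [0.3607, -0.1593, 0.6013]
ee_rot: [[-0.904, -0.428, 0.002], [-0.428, 0.904, -0.0], [-0.001, -0.001, -1.0]]
wrist_force: [0.4, 0.6, 0.2]
gripper_width: 1.001
gripper_force: 0.0
```

Call:
apply_moves:
  moves:
    - [[-0.0325,0.014,-0.0063],0]
    - [[-0.0325,0.014,-0.0063],0]
    - [[-0.0325,0.014,-0.0063],0]
    - [[-0.008,0.035,-0.011],0]
    - [[-0.008,0.035,-0.011],0]

```text
time_s: 6.35
tcp_pos: [0.4168, -0.0088, 0.6395]
ee_rot: [[-0.904, -0.427, -0.005], [-0.427, 0.904, -0.002], [0.005, 0.001, -1.0]]
wrist_force: [0.5, 0.1, -0.3]
gripper_width: 1.001
gripper_force: 0.0
```

Call:
apply_moves:
  moves:
    - [[-0.008,0.035,-0.011],0]
    - [[-0.008,0.035,-0.011],0]
    - [[-0.008,0.035,-0.011],0]
    - [[-0.008,0.035,-0.011],0]
    - [[-0.008,0.035,-0.011],0]

```text
time_s: 6.77
tcp_pos: [0.3751, 0.1656, 0.6974]
ee_rot: [[-0.904, -0.428, 0.001], [-0.428, 0.904, 0.001], [-0.002, 0.0, -1.0]]
wrist_force: [0.8, -0.3, 1.1]
gripper_width: 1.001
gripper_force: 0.0
```

Call:
apply_moves:
  moves:
    - [[-0.008,0.035,-0.011],0]
    - [[-0.008,0.035,-0.011],0]
    - [[0,0,0],0]

```text
time_s: 7.02
tcp_pos: [0.361, 0.2412, 0.7167]
ee_rot: [[-0.901, -0.434, -0.002], [-0.434, 0.901, -0.001], [0.002, 0.0, -1.0]]
wrist_force: [1.4, 1.0, -0.6]
gripper_width: 1.0
gripper_force: 0.0
```

```bash
python3 st.py
```

```text
time_s 7.0167
joints [55.297, 12.128, 59.5229, -0.1101, -137.5082, -119.6711]
tcp_pos [0.361, 0.2412, 0.7167]
ee_rot [[-0.901, -0.4338, -0.0022], [-0.4338, 0.901, -0.0009], [0.0024, 0.0002, -1.0]]
wrist_force [1.4164, 0.9771, -0.5553]
gripper_width 1.0004
gripper_force 0.0
```

Call:
apply_moves:
  moves:
    - [[-0.0175,0.01,-0.01],0]
    - [[-0.0175,0.01,-0.01],0]
    - [[-0.0175,0.01,-0.01],0]
    - [[-0.0175,0.01,-0.01],0]
    - [[-0.0175,0.01,-0.01],0]

```text
time_s: 7.43
tcp_pos: [0.3976, 0.3016, 0.7207]
ee_rot: [[-0.904, -0.427, 0.02], [-0.427, 0.904, 0.009], [-0.022, -0.0, -1.0]]
wrist_force: [-0.6, 0.6, 0.3]
gripper_width: 0.999
gripper_force: 0.0
```

Call:
apply_moves:
  moves:
    - [[-0.0175,0.01,-0.01],0]
    - [[-0.0175,0.01,-0.01],0]
    - [[-0.0175,0.01,-0.01],0]
    - [[0,0,0],0]

```text
time_s: 7.77
tcp_pos: [0.4104, 0.3342, 0.7075]
ee_rot: [[-0.903, -0.429, 0.04], [-0.428, 0.904, 0.021], [-0.045, 0.002, -0.999]]
wrist_force: [0.4, 0.3, -0.5]
gripper_width: 0.996
gripper_force: 0.0
```

```bash
python3 st.py
```

```text
time_s 7.7667
joints [57.4936, 26.1653, 80.5028, 2.0698, -142.0694, -120.4629]
tcp_pos [0.4104, 0.3342, 0.7075]
ee_rot [[-0.9026, -0.4285, 0.0398], [-0.428, 0.9035, 0.0212], [-0.045, 0.0021, -0.999]]
wrist_force [0.3627, 0.2548, -0.5126]
gripper_width 0.9958
gripper_force 0.0
```

The out-of-reach pushing does tilt the tool, by about 2.6° so far, and the tilt persists. I'll move the TCP to azimuth about 58° and push against the boundary with larger steps.

Call:
apply_moves:
  moves:
    - [[0.0268,0.0228,-0.004],0]
    - [[0.0268,0.0228,-0.004],0]
    - [[0.0268,0.0228,-0.004],0]
    - [[0.0268,0.0228,-0.004],0]
    - [[0.0268,0.0228,-0.004],0]

```text
time_s: 8.18
tcp_pos: [0.2379, 0.3762, 0.7241]
ee_rot: [[-0.904, -0.426, 0.042], [-0.425, 0.905, 0.025], [-0.048, 0.005, -0.999]]
wrist_force: [0.1, 1.2, 0.3]
gripper_width: 0.998
gripper_force: 0.0
```

Call:
apply_moves:
  moves:
    - [[-0.0126,0.008,-0.038],0]
    - [[-0.0126,0.008,-0.038],0]
    - [[-0.0126,0.008,-0.038],0]
    - [[-0.0126,0.008,-0.038],0]
    - [[-0.0126,0.008,-0.038],0]

```text
time_s: 8.6
tcp_pos: [0.2336, 0.3745, 0.7672]
ee_rot: [[-0.9, -0.428, 0.088], [-0.422, 0.903, 0.073], [-0.111, 0.028, -0.993]]
wrist_force: [-0.5, -0.8, 0.6]
gripper_width: 1.001
gripper_force: 0.0
```

```bash
python3 st.py
```

```text
time_s 8.6
joints [82.4016, 19.737, 80.6561, 7.9546, -145.8545, -140.371]
tcp_pos [0.2336, 0.3745, 0.7672]
ee_rot [[-0.8996, -0.4278, 0.088], [-0.4225, 0.9035, 0.0726], [-0.1106, 0.0281, -0.9935]]
wrist_force [-0.4875, -0.802, 0.6487]
gripper_width 1.0013
gripper_force 0.0
```

Call:
apply_moves:
  moves:
    - [[0.026,0.031,-0.002],0]
    - [[0.026,0.031,-0.002],0]
    - [[0.026,0.031,-0.002],0]

```text
time_s: 8.85
tcp_pos: [0.1231, 0.4216, 0.7674]
ee_rot: [[-0.901, -0.425, 0.086], [-0.42, 0.904, 0.077], [-0.111, 0.033, -0.993]]
wrist_force: [-0.7, -4.1, -1.1]
gripper_width: 1.004
gripper_force: 0.0
```

Call:
apply_moves:
  moves:
    - [[-0.01,0.008,-0.039],-6]
    - [[-0.01,0.008,-0.039],-6]
    - [[-0.01,0.008,-0.039],-6]
    - [[-0.01,0.006,-0.039],-6]
    - [[-0.01,0.006,-0.039],-6]

```text
time_s: 9.27
tcp_pos: [0.1059, 0.3922, 0.7958]
ee_rot: [[-0.553, -0.824, 0.126], [-0.811, 0.566, 0.147], [-0.192, -0.021, -0.981]]
wrist_force: [0.5, 0.4, 0.4]
gripper_width: 1.001
gripper_force: 0.0
```

```bash
cat >> st.py <<'E'
R=np.array(s["ee_rot"]);z=R[:,2];print("tilt",np.degrees(np.arccos(-z[2])),"az",np.degrees(np.arctan2(z[1],z[0])),"y az",np.degrees(np.arctan2(R[1,1],R[0,1])))
t=s["tcp_pos"];a=np.arctan2(t[1],t[0]);o=np.array([np.cos(a),np.sin(a),0]);print("tcp az",np.degrees(a),"out in tool",np.round(R.T@o,2),"up in tool",np.round(R.T@[0,0,1],2))
E
python3 st.py
```

```text
time_s 9.2667
joints [104.6984, 17.4162, 80.6564, 16.3784, -145.7397, -124.9134]
tcp_pos [0.1059, 0.3922, 0.7958]
ee_rot [[-0.5525, -0.824, 0.1256], [-0.8111, 0.5662, 0.1468], [-0.1921, -0.0208, -0.9812]]
wrist_force [0.5494, 0.3866, 0.3906]
gripper_width 1.0007
gripper_force 0.0
tilt 11.1399812332088 az 49.451832121395746 y az 145.5043674113588
tcp az 74.88911961273575 out in tool [-0.93  0.33  0.17] up in tool [-0.19 -0.02 -0.98]
```

Call:
apply_moves:
  moves:
    - [[-0.022,0.004,-0.035],0]
    - [[-0.022,0.004,-0.035],0]
    - [[-0.022,0.004,-0.035],0]
    - [[-0.022,0.004,-0.035],0]
    - [[-0.022,0.004,-0.035],0]

```text
time_s: 9.68
tcp_pos: [0.1109, 0.3999, 0.8091]
ee_rot: [[-0.544, -0.822, 0.169], [-0.793, 0.569, 0.219], [-0.276, -0.014, -0.961]]
wrist_force: [0.1, 0.8, -0.3]
gripper_width: 0.997
gripper_force: 0.0
```

Call:
apply_moves:
  moves:
    - [[-0.024,0.004,-0.033],0]
    - [[-0.024,0.004,-0.033],0]
    - [[-0.024,0.004,-0.033],0]
    - [[-0.024,0.004,-0.033],0]
    - [[-0.024,0.004,-0.033],0]

```text
time_s: 10.1
tcp_pos: [0.1153, 0.4039, 0.827]
ee_rot: [[-0.524, -0.825, 0.211], [-0.769, 0.565, 0.299], [-0.366, -0.006, -0.931]]
wrist_force: [-0.6, -0.0, -0.4]
gripper_width: 0.998
gripper_force: 0.0
```

```bash
python3 st.py
```

```text
time_s 10.1
joints [107.8487, 16.5019, 80.6213, 25.8723, -137.844, -120.4293]
tcp_pos [0.1153, 0.4039, 0.827]
ee_rot [[-0.5242, -0.8249, 0.2114], [-0.7689, 0.5652, 0.2989], [-0.3661, -0.0059, -0.9306]]
wrist_force [-0.5947, -0.0231, -0.4232]
gripper_width 0.9976
gripper_force 0.0
tilt 21.477307219860997 az 54.7285635012434 y az 145.58310521966425
tcp az 74.07310796089364 out in tool [-0.88  0.32  0.35] up in tool [-0.37 -0.01 -0.93]
```

Call:
apply_moves:
  moves:
    - [[-0.029,0.004,-0.029],0]
    - [[-0.029,0.004,-0.029],0]
    - [[-0.029,0.004,-0.029],0]
    - [[-0.029,0.004,-0.029],0]
    - [[-0.029,0.004,-0.029],0]

```text
time_s: 10.52
tcp_pos: [0.1236, 0.3932, 0.8413]
ee_rot: [[-0.531, -0.826, 0.19], [-0.742, 0.562, 0.366], [-0.409, 0.054, -0.911]]
wrist_force: [1.7, -3.6, 2.7]
gripper_width: 1.003
gripper_force: 0.0
```

Call:
apply_moves:
  moves:
    - [[-0.031,0.002,-0.027],0]
    - [[-0.031,0.002,-0.027],0]
    - [[-0.031,0.002,-0.027],0]
    - [[-0.031,0.002,-0.027],0]
    - [[-0.031,0.002,-0.027],0]

```text
time_s: 10.93
tcp_pos: [0.1505, 0.4121, 0.8583]
ee_rot: [[-0.508, -0.829, 0.235], [-0.698, 0.556, 0.451], [-0.505, 0.065, -0.861]]
wrist_force: [-0.2, 0.4, 0.2]
gripper_width: 1.0
gripper_force: 0.0
```

```bash
python3 st.py; python3 - <<'E'
from fit import *
for i in range(2): v=fit();print(np.round(v,4),np.degrees(v[2]))
E
```

```text
time_s 10.9333
joints [104.2893, 14.3738, 80.5977, 26.0544, -129.4265, -117.7041]
tcp_pos [0.1505, 0.4121, 0.8583]
ee_rot [[-0.508, -0.8286, 0.2352], [-0.6981, 0.5561, 0.451], [-0.5045, 0.0649, -0.861]]
wrist_force [-0.1924, 0.3594, 0.1836]
gripper_width 1.0003
gripper_force 0.0
tilt 30.575577692396237 az 62.45496977876442 y az 146.13375617150461
tcp az 69.94031202970903 out in tool [-0.83  0.24  0.5 ] up in tool [-0.5   0.06 -0.86]
scene wheel_center 0.6
scene magazine_floor 4.7
scene dispenser 6.0
scene handle_grip 3.5
side guard_front 0.6
side wheel_center 1.2
side handle_grip 6.2
[ 0.6259 -0.0886  0.9875 -0.0027  0.1244] 56.57771918830908
scene guard_front 6.1
scene wheel_center 2.5
scene magazine_floor 0.5
scene dispenser 186.7
scene handle_grip 1.5
side guard_front 0.6
side wheel_center 3.1
side dispenser 5.3
side handle_grip 1.4
[ 6.2510e-01 -8.6800e-02  1.0137e+00 -8.0000e-04 -4.6500e-02] 58.08075991261368
```

Call:
apply_moves:
  moves:
    - [[0.001,-0.0375,-0.002],0]
    - [[0.001,-0.0375,-0.002],0]
    - [[0.001,-0.0375,-0.002],0]
    - [[0.001,-0.0375,-0.002],0]

```text
time_s: 12.47
tcp_pos: [0.2707, 0.3189, 0.8537]
ee_rot: [[-0.507, -0.83, 0.234], [-0.7, 0.554, 0.451], [-0.504, 0.065, -0.861]]
wrist_force: [0.5, 0.1, 0.7]
gripper_width: 1.002
gripper_force: 0.0
```

Call:
apply_moves:
  moves:
    - [[0.001,-0.0375,-0.002],0]
    - [[0.001,-0.0375,-0.002],0]
    - [[0.001,-0.0375,-0.002],0]
    - [[-0.034,-0.006,-0.022],0]

```text
time_s: 12.8
tcp_pos: [0.3705, 0.2539, 0.8442]
ee_rot: [[-0.515, -0.817, 0.259], [-0.68, 0.574, 0.456], [-0.522, 0.059, -0.851]]
wrist_force: [0.3, 0.2, 0.6]
gripper_width: 1.001
gripper_force: 0.0
```

Call:
apply_moves:
  moves:
    - [[-0.034,-0.006,-0.022],0]
    - [[-0.034,-0.006,-0.022],0]
    - [[-0.034,-0.006,-0.022],0]
    - [[-0.034,-0.006,-0.022],0]
    - [[-0.034,-0.006,-0.022],0]

```text
time_s: 13.22
tcp_pos: [0.3865, 0.2878, 0.8646]
ee_rot: [[-0.469, -0.819, 0.332], [-0.635, 0.573, 0.518], [-0.615, 0.032, -0.788]]
wrist_force: [-0.4, 0.1, 0.7]
gripper_width: 0.996
gripper_force: 0.0
```

```bash
python3 st.py
```

```text
time_s 13.2167
joints [55.0773, 11.5832, 80.5923, -1.6558, -121.0377, -92.0618]
tcp_pos [0.3865, 0.2878, 0.8646]
ee_rot [[-0.4687, -0.8187, 0.3317], [-0.6345, 0.5733, 0.5184], [-0.6146, 0.0325, -0.7882]]
wrist_force [-0.3834, 0.1139, 0.717]
gripper_width 0.9958
gripper_force 0.0
tilt 37.983309791187345 az 57.38277954077703 y az 144.9972809622864
tcp az 36.67429065969282 out in tool [-0.75 -0.31  0.58] up in tool [-0.61  0.03 -0.79]
```

Call:
apply_moves:
  moves:
    - [[0.0316,-0.0218,0.012],0]
    - [[0.0316,-0.0218,0.012],0]
    - [[0.0316,-0.0218,0.012],0]
    - [[0.0316,-0.0218,0.012],0]
    - [[0.0316,-0.0218,0.012],0]

```text
time_s: 13.63
tcp_pos: [0.4173, 0.1719, 0.7393]
ee_rot: [[-0.465, -0.821, 0.332], [-0.637, 0.57, 0.518], [-0.615, 0.029, -0.788]]
wrist_force: [1.1, -0.0, 1.2]
gripper_width: 0.999
gripper_force: 0.0
```

Call:
apply_moves:
  moves:
    - [[0.0316,-0.0218,0.012],0]
    - [[0.0316,-0.0218,0.012],0]
    - [[0.0316,-0.0218,0.012],0]
    - [[0.0316,-0.0218,0.012],0]
    - [[0.0316,-0.0218,0.012],0]

```text
time_s: 14.05
tcp_pos: [0.4536, 0.04, 0.5919]
ee_rot: [[-0.465, -0.82, 0.333], [-0.637, 0.572, 0.517], [-0.614, 0.028, -0.789]]
wrist_force: [-0.2, 0.2, 0.5]
gripper_width: 1.003
gripper_force: 0.0
```

Call:
apply_moves:
  moves:
    - [[0.0316,-0.0218,0.012],0]
    - [[0.0316,-0.0218,0.012],0]
    - [[0.0316,-0.0218,0.012],0]
    - [[0.0316,-0.0218,0.012],0]
    - [[0.0316,-0.0218,0.012],0]

```text
time_s: 14.47
tcp_pos: [0.4896, -0.092, 0.444]
ee_rot: [[-0.466, -0.82, 0.333], [-0.638, 0.572, 0.516], [-0.613, 0.028, -0.79]]
wrist_force: [1.1, -0.2, 0.1]
gripper_width: 1.005
gripper_force: 0.0
```

```bash
python3 st.py
```

```text
time_s 14.4667
joints [-16.5959, 1.2703, 8.6557, -36.2069, -86.0715, -19.9894]
tcp_pos [0.4896, -0.092, 0.444]
ee_rot [[-0.466, -0.8199, 0.3326], [-0.6379, 0.5719, 0.5158], [-0.6131, 0.0282, -0.7895]]
wrist_force [1.0727, -0.2035, 0.1358]
gripper_width 1.0046
gripper_force 0.0
tilt 37.860482206510405 az 57.18535484560324 y az 145.10423203213023
tcp az -10.643564449425552 out in tool [-0.34 -0.91  0.23] up in tool [-0.61  0.03 -0.79]
```

Call:
apply_moves:
  moves:
    - [[0.0302,-0.02,0.012],0]
    - [[0.0302,-0.02,0.012],0]
    - [[0.0302,-0.02,0.012],0]
    - [[0.0302,-0.02,0.012],0]
    - [[0.0302,-0.02,0.012],0]
  hand: 0.05

```text
time_s: 14.88
tcp_pos: [0.5213, -0.2142, 0.3008]
ee_rot: [[-0.466, -0.82, 0.332], [-0.638, 0.571, 0.516], [-0.612, 0.029, -0.79]]
wrist_force: [1.3, 1.1, 0.5]
gripper_width: 0.709
gripper_force: 0.0
```

Call:
apply_moves:
  moves:
    - [[0.0302,-0.02,0.012],0]
    - [[0,0,0],0]
    - [[0,0,0],0]

```text
time_s: 15.13
tcp_pos: [0.527, -0.2383, 0.2704]
ee_rot: [[-0.471, -0.819, 0.328], [-0.635, 0.573, 0.518], [-0.612, 0.036, -0.79]]
wrist_force: [-0.3, -0.7, 0.9]
gripper_width: 0.586
gripper_force: 0.0
```

```bash
cat > meas.py <<'E'
from fit import *
P={n:cap(n) for n in("scene","side","wrist")}
rs={}
for t in["guard_front","wheel_center","handle_grip","magazine_floor","dispenser"]:
    for n in P:
        for l in models.place_of(P[n],t)[:2]:
            print(t,n,np.round(np.array(l["at"])*[640,480],1).tolist(),round(l["confidence"],2))
            if l["confidence"]>.4 and (t,n) not in rs: rs[t,n]=ray(P[n],l["at"])
    q=[rs[t,n] for n in P if (t,n) in rs]
    if len(q)>1:
        x,e=tri(q);print("   ",np.round(x,4),np.round(np.array(e)*1000,1))
cv2.imwrite("pics/wr_%d.png"%P["wrist"]["shot"],P["wrist"]["frame"]);print(P["wrist"]["shot"])
E
python3 st.py; python3 meas.py; cp pics/wr_*.png pics/wrist1.png
```

```text
time_s 15.1333
joints [-30.5668, 18.2641, 6.3508, -38.5455, -79.5421, 2.6598]
tcp_pos [0.527, -0.2383, 0.2704]
ee_rot [[-0.471, -0.8189, 0.3278], [-0.6353, 0.5728, 0.5181], [-0.612, 0.0357, -0.79]]
wrist_force [-0.3227, -0.6541, 0.8976]
gripper_width 0.5864
gripper_force 0.0
tilt 37.81210708284317 az 57.672918304503355 y az 145.03202432713093
tcp az -24.332124048868597 out in tool [-0.17 -0.98  0.09] up in tool [-0.61  0.04 -0.79]
guard_front scene [379.9, 240.5] 0.9
guard_front side [356.1, 152.5] 0.83
guard_front wrist [320.1, 256.1] 0.97
    [ 0.5771 -0.1636  0.1963] [1.1 0.5 1.2]
wheel_center scene [376.1, 275.6] 0.87
wheel_center side [346.9, 183.0] 0.87
wheel_center wrist [321.3, 199.1] 0.81
    [ 0.586  -0.1511  0.1216] [4.8 1.5 5. ]
handle_grip scene [381.7, 257.4] 0.8
handle_grip side [359.6, 159.4] 0.54
handle_grip wrist [315.2, 225.1] 0.67
handle_grip wrist [459.9, 207.6] 0.17
    [ 0.5724 -0.1732  0.1711] [1.5 0.6 1.8]
magazine_floor scene [267.1, 288.4] 0.57
magazine_floor side [373.5, 272.4] 0.55
magazine_floor wrist [456.6, 204.9] 0.69
    [0.4808 0.0056 0.0783] [3.4 1.8 2.3]
dispenser scene [354.6, 312.1] 0.78
dispenser side [317.3, 236.9] 0.75
dispenser wrist [317.7, 164.1] 0.88
    [ 0.6254 -0.0879 -0.0022] [2.9 2.1 1.8]
16
```

View pics/wrist1.png

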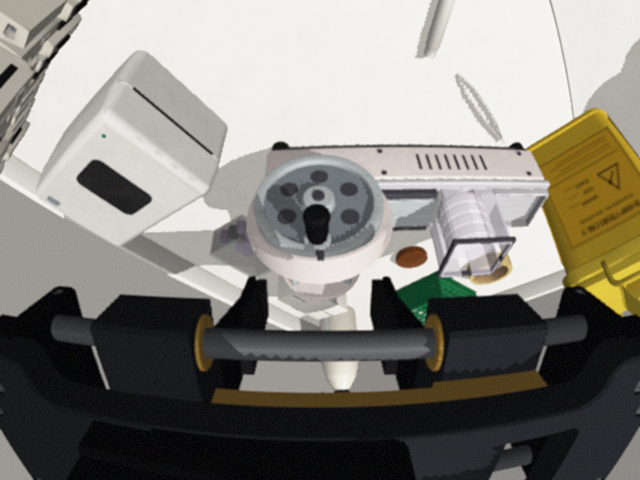

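The wrist view shows the handle end at (316,225), the pointer at (320,256) and the hub at (319,195), which agrees with the triangulation. The only other dispenser-like items are the brown and green discs, which I leave. Approaching along the tool's z.

Call:
apply_moves:
  moves:
    - [[0,-0.001,0.036],0]
    - [[0,-0.001,0.036],0]
    - [[0,-0.001,0.036],0]
    - [[0,0,0],0]

```text
time_s: 16.37
tcp_pos: [0.5637, -0.1803, 0.182]
ee_rot: [[-0.473, -0.82, 0.324], [-0.633, 0.571, 0.523], [-0.613, 0.042, -0.789]]
wrist_force: [0.4, -0.1, -0.4]
gripper_width: 0.573
gripper_force: 0.0
```

```bash
python3 st.py; python3 - <<'E'
from h import *
p=cap("wrist")
for t in("handle_grip","guard_front","wheel_center"):print(t,[(np.round(np.array(l["at"])*[640,480],1),round(l["confidence"],2)) for l in models.place_of(p,t)[:2]])
cv2.imwrite("pics/wrist2.png",cv2.resize(p["frame"][120:420,180:460],None,fx=2,fy=2))
E
```

```text
time_s 16.3667
joints [-24.1807, 22.3099, -0.3316, -41.1722, -67.7553, 4.7781]
tcp_pos [0.5637, -0.1803, 0.182]
ee_rot [[-0.4729, -0.8195, 0.3236], [-0.6327, 0.5715, 0.5226], [-0.6132, 0.0424, -0.7888]]
wrist_force [0.3592, -0.0971, -0.4297]
gripper_width 0.5734
gripper_force 0.0
tilt 37.9310359151972 az 58.230706896417566 y az 145.1105423134041
tcp az -17.734412099321073 out in tool [-0.26 -0.95  0.15] up in tool [-0.61  0.04 -0.79]
handle_grip [(array([315.1, 288.1]), 0.72)]
guard_front [(array([322.1, 340. ]), 0.9), (array([314.7, 287.9]), 0.71)]
wheel_center [(array([317.5, 236.8]), 0.91)]
```

View pics/wrist2.png

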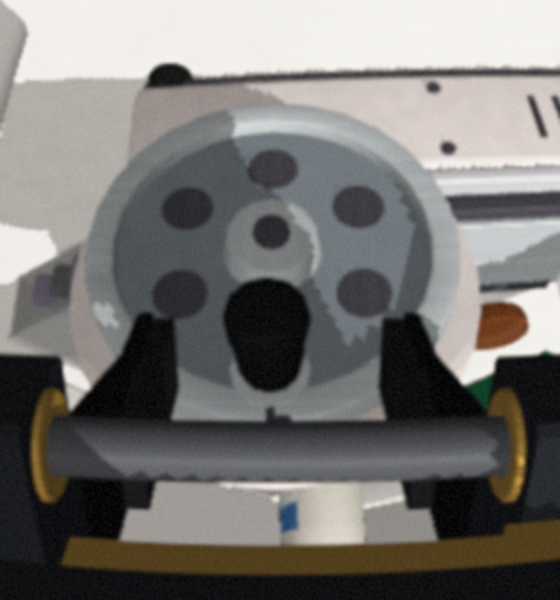

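Handle is between the fingers: handle end at crop (267,320), finger midpoint at (279,370), so it sits about 3 mm toward tool -y. Final advance and grip.

Call:
apply_moves:
  moves:
    - [[0,-0.003,0.016],0]
    - [[0,0,0.016],0]

```text
time_s: 16.73
tcp_pos: [0.5797, -0.1722, 0.1655]
ee_rot: [[-0.466, -0.818, 0.338], [-0.638, 0.575, 0.512], [-0.613, 0.023, -0.789]]
wrist_force: [0.3, 0.4, 0.1]
gripper_width: 0.578
gripper_force: 0.0
```

Call:
apply_moves:
  moves:
    - [[0,0,0],0]
    - [[0,0,0],0]
    - [[0,0,0],0]
    - [[0,0,0],0]
    - [[0,0,0],0]
  hand: 0

```text
time_s: 17.15
tcp_pos: [0.5768, -0.1699, 0.1635]
ee_rot: [[-0.468, -0.82, 0.33], [-0.636, 0.572, 0.517], [-0.613, 0.032, -0.79]]
wrist_force: [-5.6, 3.2, -0.0]
gripper_width: 0.281
gripper_force: 2.5
```

Call:
apply_moves:
  moves:
    - [[0,0,0],0]
    - [[0,0,0],0]
    - [[0,0,0],0]

```text
time_s: 17.4
tcp_pos: [0.5771, -0.17, 0.163]
ee_rot: [[-0.468, -0.819, 0.33], [-0.637, 0.572, 0.516], [-0.612, 0.031, -0.79]]
wrist_force: [-5.1, 0.2, 2.7]
gripper_width: 0.231
gripper_force: 30.0
```

```bash
python3 st.py; python3 meas.py | grep -v magaz; cat > plan.py <<'E'
from h import *
import sys
yaw=np.radians(57);yd=np.array([-np.sin(yaw),np.cos(yaw),0])
def plan(q0,q1,n,R):
    a=np.linspace(np.radians(q0),np.radians(q1),n+1)
    p=-.046*np.sin(a)[:,None]*yd+.046*np.cos(a)[:,None]*np.array([0,0,1])
    return np.diff(p,axis=0)@R
E
python3 - <<'E'
from plan import *
R=np.array(r.sense()["ee_rot"])
for i,d in enumerate(plan(0,360,40,R)): print(i*9+9,np.round(d,4).tolist())
E
```

```text
time_s 17.4
joints [-22.7231, 23.6794, -0.9714, -41.8641, -64.8356, 5.4692]
tcp_pos [0.5771, -0.17, 0.163]
ee_rot [[-0.4685, -0.8193, 0.3305], [-0.6369, 0.5724, 0.5165], [-0.6123, 0.0315, -0.79]]
wrist_force [-5.1237, 0.2035, 2.6881]
gripper_width 0.231
gripper_force 30.0022
tilt 37.817013749962264 az 57.38518678050368 y az 145.06024585166824
tcp az -16.415576817601842 out in tool [-0.27 -0.95  0.17] up in tool [-0.61  0.03 -0.79]
guard_front scene [381.9, 237.9] 0.62
guard_front scene [267.0, 282.0] 0.16
guard_front side [355.7, 151.7] 0.82
guard_front wrist [332.5, 365.9] 0.67
    [ 0.5783 -0.1644  0.1983] [3.8 0.8 3.4]
wheel_center scene [373.6, 276.1] 0.91
wheel_center scene [266.1, 287.2] 0.31
wheel_center side [349.9, 182.6] 0.92
wheel_center wrist [329.6, 248.0] 0.85
    [ 0.5816 -0.1527  0.1226] [1.6 0.4 1.5]
handle_grip scene [384.3, 258.1] 0.57
handle_grip side [377.2, 270.0] 0.52
handle_grip side [357.9, 163.4] 0.49
handle_grip wrist [319.4, 308.4] 0.72
    [ 0.575  -0.0902  0.1092] [ 80.2 131.7  54.9]
    [0.4833 0.0087 0.0802] [1.5 1.5]
dispenser scene [355.2, 310.7] 0.5
[... 710 characters left out ...]
2 [0.002, 0.0066, 0.0022]
171 [0.0014, 0.007, 0.0014]
180 [0.0007, 0.0072, 0.0005]
189 [-0.0, 0.0072, -0.0004]
198 [-0.0007, 0.0071, -0.0013]
207 [-0.0014, 0.0067, -0.0022]
216 [-0.002, 0.0063, -0.003]
225 [-0.0026, 0.0056, -0.0037]
234 [-0.0031, 0.0049, -0.0043]
243 [-0.0036, 0.004, -0.0048]
252 [-0.004, 0.003, -0.0053]
261 [-0.0042, 0.0019, -0.0055]
270 [-0.0044, 0.0008, -0.0057]
279 [-0.0044, -0.0003, -0.0057]
288 [-0.0044, -0.0015, -0.0056]
297 [-0.0042, -0.0026, -0.0053]
306 [-0.0039, -0.0036, -0.0049]
315 [-0.0036, -0.0045, -0.0044]
324 [-0.0031, -0.0053, -0.0037]
333 [-0.0026, -0.006, -0.003]
342 [-0.002, -0.0066, -0.0022]
351 [-0.0014, -0.007, -0.0014]
360 [-0.0007, -0.0072, -0.0005]
```

Gripped at 20 mm, but the handle lies about 9 mm toward the fingertips. I'll seat deeper before turning.

Call:
apply_moves:
  moves:
    - [[0,0,0],0]
    - [[0,0,0],0]
    - [[0,0,0.004],0]
    - [[0,0,0.004],0]
  hand: 0.034

```text
time_s: 18.63
tcp_pos: [0.5821, -0.1663, 0.1567]
ee_rot: [[-0.468, -0.818, 0.335], [-0.637, 0.574, 0.515], [-0.613, 0.028, -0.789]]
wrist_force: [-0.1, -0.2, -0.5]
gripper_width: 0.376
gripper_force: 0.0
```

Call:
apply_moves:
  moves:
    - [[0,0,0],0]
    - [[0,0,0],0]
    - [[0,0,0],0]
    - [[0,0,0],0]
    - [[0,0,0],0]
  hand: 0

```text
time_s: 19.05
tcp_pos: [0.5804, -0.1654, 0.1563]
ee_rot: [[-0.469, -0.819, 0.331], [-0.636, 0.573, 0.517], [-0.613, 0.032, -0.789]]
wrist_force: [-1.6, 2.3, -0.3]
gripper_width: 0.226
gripper_force: 29.6
```

```bash
cat > w.py <<'E'
from plan import *
s=r.sense();R=np.array(s["ee_rot"]);g=np.array(s["tcp_pos"])-.0187*R[:,2]-[.625,-.0895,0]
xd=np.array([np.cos(yaw),np.sin(yaw),0])
y,z=g@yd,g[2]-.125
print("t",round(s["time_s"],2),"grasp xd %.4f yd %.4f z-c %.4f"%(g@xd,y,z),"q",round(np.degrees(np.arctan2(-y,z)),1),"rad",round(np.hypot(y,z),4),"F yd %.1f z %.1f xd %.1f"%(s["wrist_force"]@yd,s["wrist_force"][2],s["wrist_force"]@xd),"w",np.round(s["gripper_width"],3),np.round(s["gripper_force"],1))
E
python3 w.py
```

```text
t 19.05 grasp xd -0.0994 yd -0.0040 z-c 0.0460 q 5.0 rad 0.0462 F yd 2.6 z -0.3 xd 1.0 w 0.226 29.6
```

Call:
apply_moves:
  moves:
    - [[0.0004,-0.0071,0.0009],0]
    - [[0.0011,-0.0069,0.0018],0]
    - [[0.0017,-0.0065,0.0026],0]
    - [[0.0023,-0.0059,0.0034],0]
    - [[0.0029,-0.0052,0.004],0]

```text
time_s: 19.47
tcp_pos: [0.6055, -0.1821, 0.1401]
ee_rot: [[-0.469, -0.82, 0.328], [-0.636, 0.571, 0.518], [-0.613, 0.034, -0.79]]
wrist_force: [-6.2, 2.1, 1.9]
gripper_width: 0.229
gripper_force: 29.4
```

```bash
python3 w.py
```

```text
t 19.47 grasp xd -0.0997 yd -0.0342 z-c 0.0299 q 48.9 rad 0.0454 F yd 6.3 z 1.9 xd -1.6 w 0.229 29.4
```

Call:
apply_moves:
  moves:
    - [[0.0034,-0.0044,0.0046],0]
    - [[0.0038,-0.0034,0.0051],0]
    - [[0.0041,-0.0024,0.0054],0]
    - [[0.0043,-0.0013,0.0056],0]
    - [[0.0044,-0.0002,0.0057],0]

```text
time_s: 19.88
tcp_pos: [0.6145, -0.188, 0.1072]
ee_rot: [[-0.468, -0.82, 0.329], [-0.637, 0.571, 0.518], [-0.613, 0.033, -0.789]]
wrist_force: [-7.2, 1.3, 6.4]
gripper_width: 0.23
gripper_force: 29.2
```

```bash
python3 w.py; python3 - <<'E'
from h import *
p=cap("wrist")
cv2.imwrite("pics/wrist3.png",p["frame"])
E
```

```text
t 19.88 grasp xd -0.0999 yd -0.0449 z-c -0.0030 q 93.9 rad 0.045 F yd 6.8 z 6.4 xd -2.8 w 0.23 29.2
```

View pics/wrist3.png

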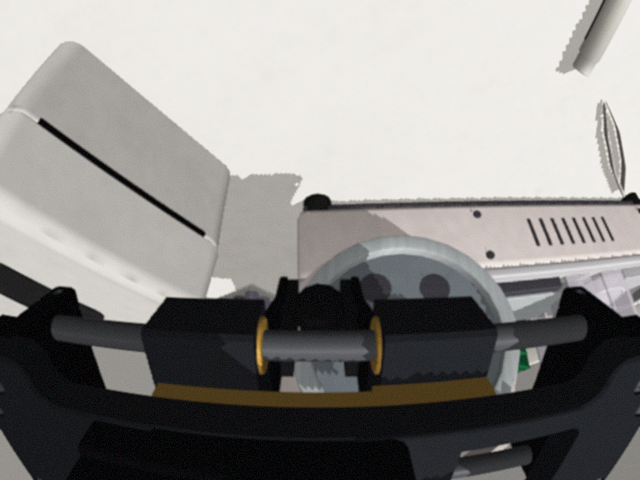

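Handle held at (320,300), wheel about a quarter turn round, clearances fine. Continuing.

Call:
apply_moves:
  moves:
    - [[0.0044,0.0009,0.0057],0]
    - [[0.0043,0.0021,0.0055],0]
    - [[0.004,0.0031,0.0051],0]
    - [[0.0037,0.0041,0.0046],0]
    - [[0.0033,0.005,0.004],0]

```text
time_s: 20.35
tcp_pos: [0.6034, -0.1807, 0.0778]
ee_rot: [[-0.466, -0.819, 0.335], [-0.638, 0.573, 0.515], [-0.613, 0.026, -0.789]]
wrist_force: [-2.3, -1.8, 10.1]
gripper_width: 0.227
gripper_force: 29.0
```

```bash
python3 w.py
```

```text
t 20.35 grasp xd -0.0997 yd -0.0316 z-c -0.0324 q 135.8 rad 0.0452 F yd 1.0 z 10.1 xd -2.7 w 0.227 29.0
```

Call:
apply_moves:
  moves:
    - [[0.0028,0.0057,0.0033],0]
    - [[0.0023,0.0063,0.0026],0]
    - [[0.0017,0.0068,0.0018],0]
    - [[0.001,0.0071,0.0009],0]
    - [[0.0003,0.0072,0],0]

```text
time_s: 20.77
tcp_pos: [0.578, -0.1639, 0.0647]
ee_rot: [[-0.468, -0.816, 0.34], [-0.638, 0.578, 0.509], [-0.612, 0.021, -0.791]]
wrist_force: [6.8, -0.5, -7.0]
gripper_width: 0.231
gripper_force: 30.1
```

```bash
python3 w.py
```

```text
t 20.77 grasp xd -0.0994 yd -0.0010 z-c -0.0455 q 178.8 rad 0.0455 F yd -6.0 z -7.0 xd 3.3 w 0.231 30.1
```

Call:
apply_moves:
  moves:
    - [[-0.0004,0.0071,-0.0009],0]
    - [[-0.0011,0.0069,-0.0018],0]
    - [[-0.0017,0.0065,-0.0026],0]
    - [[-0.0023,0.0059,-0.0034],0]
    - [[-0.0029,0.0052,-0.004],0]

```text
time_s: 21.18
tcp_pos: [0.5475, -0.1435, 0.0801]
ee_rot: [[-0.47, -0.819, 0.33], [-0.636, 0.573, 0.517], [-0.613, 0.033, -0.79]]
wrist_force: [1.9, 2.3, -8.0]
gripper_width: 0.223
gripper_force: 30.1
```

```bash
python3 w.py
```

```text
t 21.18 grasp xd -0.0990 yd 0.0355 z-c -0.0301 q -130.3 rad 0.0465 F yd -0.4 z -8.0 xd 2.9 w 0.223 30.1
```

Call:
apply_moves:
  moves:
    - [[-0.0034,0.0044,-0.0046],0]
    - [[-0.0038,0.0034,-0.0051],0]
    - [[-0.0041,0.0024,-0.0054],0]
    - [[-0.0043,0.0013,-0.0056],0]
    - [[-0.0044,0.0002,-0.0057],0]

```text
time_s: 21.6
tcp_pos: [0.538, -0.1372, 0.1152]
ee_rot: [[-0.468, -0.82, 0.33], [-0.636, 0.572, 0.518], [-0.613, 0.033, -0.789]]
wrist_force: [1.7, 5.5, -6.2]
gripper_width: 0.224
gripper_force: 30.1
```

```bash
python3 w.py
```

```text
t 21.6 grasp xd -0.0989 yd 0.0469 z-c 0.0049 q -84.0 rad 0.0471 F yd 1.6 z -6.2 xd 5.6 w 0.224 30.1
```

Call:
apply_moves:
  moves:
    - [[-0.0044,-0.0009,-0.0057],0]
    - [[-0.0043,-0.0021,-0.0055],0]
    - [[-0.004,-0.0031,-0.0051],0]
    - [[-0.0037,-0.0041,-0.0046],0]
    - [[-0.0033,-0.005,-0.004],0]

```text
time_s: 22.02
tcp_pos: [0.5524, -0.1468, 0.1469]
ee_rot: [[-0.468, -0.819, 0.332], [-0.636, 0.573, 0.517], [-0.614, 0.031, -0.789]]
wrist_force: [2.7, 5.1, -9.3]
gripper_width: 0.231
gripper_force: 30.3
```

```bash
python3 w.py
```

```text
t 22.02 grasp xd -0.0991 yd 0.0296 z-c 0.0366 q -39.0 rad 0.0471 F yd 0.5 z -9.3 xd 5.7 w 0.231 30.3
```

Call:
apply_moves:
  moves:
    - [[-0.0028,-0.0057,-0.0033],0]
    - [[-0.0023,-0.0063,-0.0026],0]
    - [[-0.0017,-0.0068,-0.0018],0]
    - [[0,0,0],0]

```text
time_s: 22.35
tcp_pos: [0.5687, -0.1576, 0.1558]
ee_rot: [[-0.468, -0.819, 0.331], [-0.637, 0.572, 0.517], [-0.613, 0.031, -0.789]]
wrist_force: [1.7, 3.7, -6.2]
gripper_width: 0.232
gripper_force: 30.0
```

```bash
python3 w.py; python3 - <<'E'
from h import *
p=cap("wrist")
cv2.imwrite("pics/wrist4.png",cv2.resize(p["frame"][180:400,180:460],None,fx=2.5,fy=2.5))
E
```

```text
t 22.35 grasp xd -0.0993 yd 0.0101 z-c 0.0456 q -12.5 rad 0.0467 F yd 0.6 z -6.2 xd 4.1 w 0.232 30.0
```

View pics/wrist4.png

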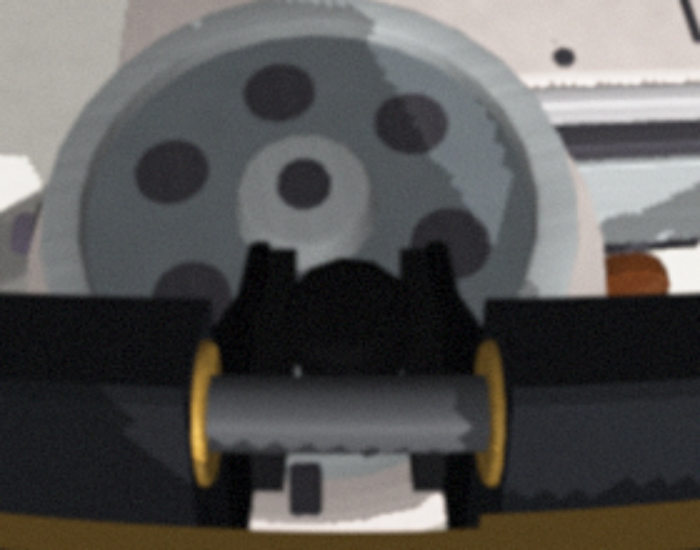

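The picture shows the handle at (348,300), the pointer at (305,488) and the hub at (303,183). That leaves about 9 mm to go, matching the pose reading.

Call:
apply_moves:
  moves:
    - [[-0.0009,-0.0046,-0.0008],0]
    - [[-0.0003,-0.0044,-0.0002],0]
    - [[0,0,0],0]
    - [[0,0,0],0]

```text
time_s: 22.73
tcp_pos: [0.5754, -0.1622, 0.1567]
ee_rot: [[-0.469, -0.819, 0.33], [-0.636, 0.572, 0.517], [-0.613, 0.032, -0.789]]
wrist_force: [-1.0, 4.5, -6.2]
gripper_width: 0.226
gripper_force: 30.1
```

```bash
python3 w.py; python3 - <<'E'
from h import *
p=cap("wrist");q=cap("side");s=cap("scene")
a=cv2.resize(p["frame"][180:400,180:460],None,fx=1.5,fy=1.5);b=cv2.resize(q["frame"][140:360,250:440],None,fx=1.5,fy=1.5)
cv2.imwrite("pics/c5.png",np.hstack([a,b]))
E
```

```text
t 22.73 grasp xd -0.0994 yd 0.0019 z-c 0.0464 q -2.4 rad 0.0465 F yd 3.3 z -6.2 xd 3.2 w 0.226 30.1
```

View pics/c5.png

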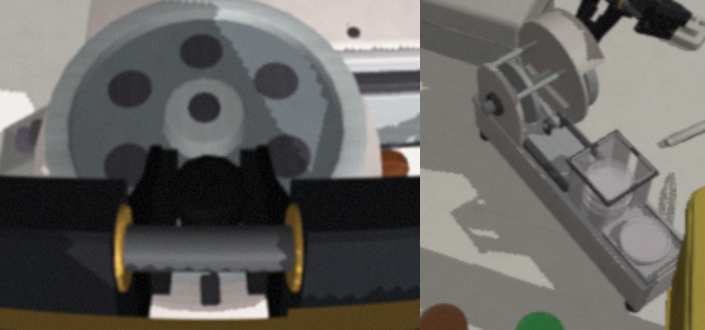

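The picture shows the dish out on the lane, and the handle in line between hub (204,106) and pointer (209,290). Letting go and backing off along the tool axis.

Call:
apply_moves:
  moves:
    - [[0,0,0],0]
    - [[0,0,0],0]
    - [[0,0,0],0]
    - [[0,0,0],0]
    - [[0,0,0],0]
  hand: 0.05

```text
time_s: 23.3
tcp_pos: [0.5773, -0.1641, 0.1579]
ee_rot: [[-0.467, -0.818, 0.335], [-0.637, 0.574, 0.514], [-0.613, 0.027, -0.79]]
wrist_force: [0.2, 0.1, -0.7]
gripper_width: 0.512
gripper_force: 0.0
```

Call:
apply_moves:
  moves:
    - [[0,0,-0.02],0]
    - [[0,0,-0.03],0]
    - [[0,0,-0.04],0]
    - [[0,0,-0.04],0]
    - [[0,0,0],0]

```text
time_s: 23.72
tcp_pos: [0.5342, -0.2359, 0.2669]
ee_rot: [[-0.464, -0.817, 0.343], [-0.642, 0.576, 0.505], [-0.611, 0.014, -0.792]]
wrist_force: [1.7, -0.7, 1.5]
gripper_width: 0.572
gripper_force: 0.0
```

```bash
python3 w.py; python3 meas.py|grep -A4 -E "handle|wheel|guard"; python3 - <<'E'
from h import *
p=cap("wrist");q=cap("side")
a=cv2.resize(p["frame"][120:320,200:560],None,fx=1.5,fy=1.5);b=cv2.resize(q["frame"][140:340,270:440],None,fx=1.5,fy=1.5)
cv2.imwrite("pics/c6.png",np.hstack([a,b]))
E
```

```text
t 23.72 grasp xd -0.1837 yd -0.0033 z-c 0.1568 q 1.2 rad 0.1568 F yd -1.8 z 1.5 xd 0.3 w 0.572 0.0
guard_front scene [380.2, 236.9] 0.86
guard_front side [355.8, 152.8] 0.61
guard_front wrist [322.9, 267.0] 0.89
    [ 0.5783 -0.1619  0.1991] [3.4 1.9 1.7]
wheel_center scene [371.8, 273.6] 0.83
wheel_center scene [376.4, 258.5] 0.54
wheel_center side [347.5, 183.3] 0.96
wheel_center wrist [321.1, 199.6] 0.94
    [ 0.5849 -0.1493  0.1215] [2.1 0.9 2.4]
handle_grip scene [380.0, 255.7] 0.59
handle_grip side [359.5, 163.2] 0.47
handle_grip wrist [324.5, 230.8] 0.84
    [ 0.5713 -0.1678  0.1695] [3.1 2.7 0.7]
magazine_floor scene [271.0, 273.9] 0.7
magazine_floor scene [264.9, 286.7] 0.58
magazine_floor side [373.7, 274.5] 0.74
```

View pics/c6.png

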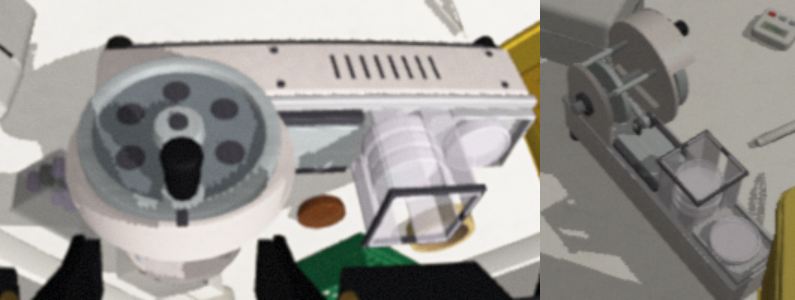

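The dish lies on the lane, three dishes sit in the magazine, and the handle at (182,180) is in line between hub (178,122) and pointer (181,216). The gripper is clear of everything, so I'm handing in.

```bash
python3 -c "
from station import r
print(r.finish_job())"
```

```text
the job is handed in; nothing more can be done
None
```

The wheel made one clockwise turn and stopped within about 3° of the pointer by my reading; one dish lies on the lane, the gripper is released and clear, and the job is handed in at about 24 s with no verdict shown.

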